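# Put the red sticker roll away after packing

### The arm

A 6-joint arm with a two-finger parallel gripper is mounted at the origin on the work surface. World frame = base frame: x ahead of the robot, y to its left, z up, the work surface at z = 0. Lengths are in m, angles in degrees, forces in N, time in s.
With the tool pointing down it reaches from about 0.25 to 0.725 m from the base axis. Payload 9.7 kg.
Tool frame: the origin (TCP) lies between the finger pads; the fingertips stand 19 mm ahead of it and the grasp point (between the pads) is the TCP; z points along the fingers, y is the line along which they close (so a half turn about z gives the same grasp; the last joint's range is limited). The gripper opens to 85 mm and grips with 20 to 120 N. Pads are 22 mm wide; open, the fingers measure 114 mm over their backs; the gripper's body (76 mm by 85 mm) begins 54 mm behind the grasp point. The pads swing forward as they close: fully open they stand 13 mm farther back than shut.
Start: joints at [66.807, 4.979, 10.078, 95.1, 0, 90], TCP at [0.217, 0.506, 0.25] pointing down, gripper open.
Joint ranges: [-179.16, 179.16], [-48.56, 103.87], [-65.8, 70.77], [-126.05, 130.52], [-82.76, 87.17], [-180, 180]. Speed limits (degrees/s): [127.2, 127.2, 147.25, 180, 180, 180].

### API

Orientations are given as [roll, pitch, yaw] about the fixed x, y, z axes, in that order (R = Rz(yaw) Ry(pitch) Rx(roll)).
In Python, from workcell import telemetry, camera, calibration, workorder gives the robot as it stands.
- The arm moves only by the tool play_rows, never from a script. Its argument "increments" is a list of rows, each a list of 3 entries, a list of its own where there are three numbers: the shift along the tool's x, y, z in mm, then the turn, a rotation vector about the tool's x, y, z in degrees, then the closure, from 0 (fully open) to 1 (shut). In form: [[[x, y, z], [ax, ay, az], jaw], ...]. A call has 1 to 20 rows; each row is the pose to reach, as a shift and turn from the pose commanded when the call began, along the tool's axes at that moment; what a row does not reach only later rows make up. A row lasts 1/10 s, in which the tool goes at most 50 mm and 8.59 degrees, less where a joint would pass 70% of its speed; a pose out of reach is approached as far as the arm can. A call with a gripper value outside its range is refused whole. The fingers move at their own pace and stop on an object; "grip_force" is the grip in N (left out, the last holds). Time passes only in rows, so rows that repeat a pose let the fingers close. It gives the time, the measured TCP pose, the force, the opening and the grip force at its end, in the units of the state.
- telemetry.get_obs(): the state, without advancing time (a new reading comes with each control period).
- camera(name): name is "scene" or "top"; returns (picture, depth): 400x640x3 uint8, red, green, blue; 400x640 float32, m along the optical axis (not along the pixel's ray), 0 where there is no reading.
- calibration(name): a dict with "vertical_fov" (degrees; the focal length in pixels is half the picture's height over the tangent of half this angle, whatever the lens; pixels are square), "cx", "cy" (the principal point, pixels), "rvec" (rotation vector, rad) and "tvec" (3), from world to camera coordinates, as OpenCV has them. Camera axes: x right, y down, z forward; pixel columns grow to the right and rows downward; lengths in m; the calibration is good to about 2 mm. A picture is of the moment at which its call begins. calibration takes no time and is no camera call.
- workorder.job_done(): hands the job in; it is judged then, once.
The state is a dict: "time": time; "q": joint angles; "qd": joint speeds; "joint_efforts": joint torques, N m; "ee_pos": TCP position; "tcp_rot": TCP orientation; "wrist_force": force on the tool from outside, world axes, zero at the start; "torque": the same for the moment, N m; "opening": finger opening in m; "grasp_force": force on a finger pad.
Only numpy, scipy, OpenCV 4.12 (cv2) and the standard library are available. Lean on these libraries where they do the work, as an engineer would, in place of code of your own. Each camera call takes 0.05 s, during which the arm holds its last target. There are 200 camera calls.

### The job

The parcels are packed, so put the roll of red stickers away: slide it straight up off its post on the roll stand, set it down gently on its flat end in the free right-hand half of the open top drawer of the white chest (as seen facing the chest's front), let go, and then push the drawer fully shut. Do not shove or tip the stand, leave the other two rolls on their posts and the mug where it is, and do not knock over the green roll that is already in the drawer.

Things in the scene. Friction and masses are not known exactly. Their poses are not given: they have to be found in the camera images.
- red_roll_mid (a point): centre (half-way up, on the axis) of the roll of red stickers: a wound paper roll, 66 mm outside diameter, 62 mm tall, 25 mm bore, 0.11 to 0.23 kg, loose. Its z is the roll's axis (upright at the start, flat ends up and down). It sits over one of the three posts of the stand, which post varies; grip it across its outside diameter
- blue_roll_mid (a point): centre of the blue roll, same size, on another post of the stand; to be left there
- yellow_roll_mid (a point): centre of the yellow roll, same size, on another post of the stand; to be left there
- stand: roll stand, loose, about 1.3 kg: light wood base 90 mm (x) by 270 mm (y), 22 mm high, with three upright posts 18.6 mm in diameter at y = -85, 0 and +85 mm. Posts rise 72 mm above the base top, 10 mm above the roll tops, with round tips. Origin: centre of the underside. Neighbouring rolls are only 19 mm apart: the room for fingers is on the two sides along the stand's x
- chest_drawer0 (a joint): top drawer, opening in m: 0 shut, 0.181 fully out; it slides out along drawer_floor's -x and starts 0.155 to 0.178 out. It runs freely (about 1 N of friction) and stays where it is left
- chest_drawer0_handle (a point): middle of the brass bar handle of the top drawer, 35 mm in front of the drawer's front panel and about 120 mm long along drawer_floor's y; moves with the drawer. The panel is 15 mm thick and its top edge is about 25 mm above this point
- drawer_floor (a point): centre of the top drawer's inner floor; moves with the drawer. Its x points into the chest, y to the left seen facing the chest's front, z up. Inside, the drawer is 215 mm long (x), 258 mm wide (y), walls 75 mm high. Drawn out by q, the floor not under the chest's top runs from x = -107 mm to x = q - 114 mm; the right-hand half is negative y. The fixed white chest is 300 mm wide, 214 mm high
- green_roll_mid (a point): centre of the green roll, same size as the red one, standing loose on its flat end in the left-hand (positive y) half of the top drawer
- mug: white mug, loose, 82 mm in diameter and 95 mm tall, on the table behind the stand; origin at the centre of its underside
Not all that is in view belongs to the job. What is meant by the part that bears red_roll_mid is not orange, and is the larger of those in its own colour.

How it is judged (in metres and radians):
On the way, in this order (a step that is already met when the one before it is completed fails the run):
1. the red roll is held clear above its post, still about upright (within 20 degrees) (z of red_roll_mid in the frame of stand above 0.126 m and angle between red_roll_mid's own z axis and vertical below 0.35 rad and contact force between red_roll and the fingers above 0.5 N), for 0.1 s.
2. the red roll stands on its flat end on the floor of the open drawer, let go (value of joint chest_drawer0 above 0.08 m and z of red_roll_mid in the frame of drawer_floor between 0.025 and 0.037 m and x of red_roll_mid in the frame of drawer_floor between -0.085 and 0.085 m and y of red_roll_mid in the frame of drawer_floor between -0.105 and 0 m and angle between red_roll_mid's own z axis and vertical below 0.15 rad and contact force between red_roll and the fingers below 0.1 N and linear speed of red_roll below 0.03 m/s), for 0.2 s.
At the end, for the whole second after the job is handed in: top drawer shut within 6 mm; red roll at rest in its right-hand half, standing on a flat end on its floor (within 8 degrees); green roll standing in the drawer; blue and yellow rolls on their posts and stand, each within 25 mm of its start; mug within 20 mm of its start (value of joint chest_drawer0 below 0.006 m and z of red_roll_mid in the frame of drawer_floor between 0.025 and 0.037 m and x of red_roll_mid in the frame of drawer_floor between -0.085 and 0.085 m and y of red_roll_mid in the frame of drawer_floor between -0.105 and 0.01 m and angle between each of red_roll_mid, green_roll_mid's own z axis and vertical below 0.15 rad and linear speed of red_roll below 0.02 m/s and z of green_roll_mid in the frame of drawer_floor between 0.025 and 0.037 m and distance of each of blue_roll_mid, yellow_roll_mid, stand from where it was at the start of the episode below 0.025 m and distance of mug from where it was at the start of the episode below 0.02 m); the robot touches nothing.
It fails at once if the stand is shoved more than 25 mm or tipped more than 8 degrees (distance of stand from where it was at the start of the episode above 0.025 m or angle between stand's own z axis and vertical above 0.14 rad).
It fails at once if the blue or yellow roll is lifted or pushed more than 25 mm (distance of any of blue_roll_mid, yellow_roll_mid from where it was at the start of the episode above 0.025 m).
It fails at once if the green roll is knocked over (tilted more than 25 degrees) (angle between green_roll_mid's own z axis and vertical above 0.44 rad).
It fails at once if the mug is moved more than 20 mm (distance of mug from where it was at the start of the episode above 0.02 m).
It fails at once if the red roll is dropped from more than about 25 mm (moving faster than 0.7 m/s when not held) (linear speed of red_roll above 0.7 m/s and contact force between red_roll and the fingers below 0.05 N).
It also fails if it takes over 64 s, if anything falls off the work surface, if the arm or the gripper's body presses on something with over 40 N, if the wrist force passes 120 N, or if a joint passes its speed limit or range.

## Working session

There is one attempt and no reset: what is moved stays moved. The work goes in short steps, Python scripts to look and compute and a tool call to move; the robot and the scene stay as the last step left them, time stands still between calls to the robot, and variables do not carry over. Pictures are saved under pics/ and viewed, at most 10 in all, crops included, and the job is handed in when it is done.

Besides the shell and the picture viewer there is one more tool, called by a JSON object that holds its "op" and its "data", one argument or row to a line. play_rows: Moves the arm, as the interface text tells. Its arguments: {"type":"object","properties":{"increments":{"type":"array"},"grip_force":{"type":"number"}},"required":["increments"]}

```bash
mkdir -p pics; cat > h.py <<'E'
import numpy as np, cv2
from workcell import telemetry, camera, calibration, workorder
def cal(n):
    c=calibration(n); f=200/np.tan(np.radians(c["vertical_fov"])/2)
    R=cv2.Rodrigues(np.array(c["rvec"],float))[0]; t=np.array(c["tvec"],float).ravel()
    return f,c["cx"],c["cy"],R,t
def cloud(n,d):
    f,cx,cy,R,t=cal(n); v,u=np.mgrid[:400,:640]
    P=np.stack([(u-cx)/f*d,(v-cy)/f*d,d],-1)
    W=(P-t)@R; W[d<=0]=np.nan
    return W
def ray(n,u,v,z):
    f,cx,cy,R,t=cal(n); o=-R.T@t; r=R.T@np.array([(u-cx)/f,(v-cy)/f,1]); return o+r*(z-o[2])/r[2]
def px(n,p):
    f,cx,cy,R,t=cal(n); c=R@np.array(p)+t; return c[:2]/c[2]*f+[cx,cy]
E
python3 - <<'E'
from h import *
for n in("scene","top"):
    i,d=camera(n); np.savez(f"pics/{n}0.npz",i=i,d=d); cv2.imwrite(f"pics/{n}0.png",i[...,::-1]); print(n,calibration(n),(d>0).mean())
print(telemetry.get_obs())
E
```

```text
scene {'vertical_fov': 51.02937884917903, 'cx': 319.8450282307862, 'cy': 200.1800809067602, 'rvec': array([ 1.73850379,  1.63857167, -0.79151401]), 'tvec': array([-0.02265352, -0.28997605,  1.51089115])} 0.99595703125
top {'vertical_fov': 43.12071617434161, 'cx': 318.2433530145658, 'cy': 200.98980094940694, 'rvec': array([ 2.10977991, -2.16205473,  0.18976536]), 'tvec': array([0.0079925 , 0.64513011, 1.4405771 ])} 0.99596875
{'time': 0.1, 'q': array([6.68069280e+01, 5.00681503e+00, 1.00400607e+01, 9.50981440e+01,
       1.75639263e-04, 9.00002813e+01]), 'qd': array([ 0.01470186, -0.08611641,  0.06638077, -0.04038674, -0.00879742,
       -0.03346308]), 'joint_efforts': array([-1.59542815e-03, -5.21561587e+01,  4.65653479e+01,  1.60310621e-02,
       -5.96478208e-05, -1.86309975e-06]), 'ee_pos': array([0.2165398 , 0.50539603, 0.24967437]), 'tcp_rot': array([-1.79935102e+02, -1.75320525e-04,  1.56806646e+02]), 'wrist_force': array([ 0.53568666, -0.76306768, -0.8702225 ]), 'torque': array([ 0.03168045, -0.08731475,  0.07321918]), 'grasp_force': 0.0, 'opening': 0.08556003337901007}
```

View pics/scene0.png

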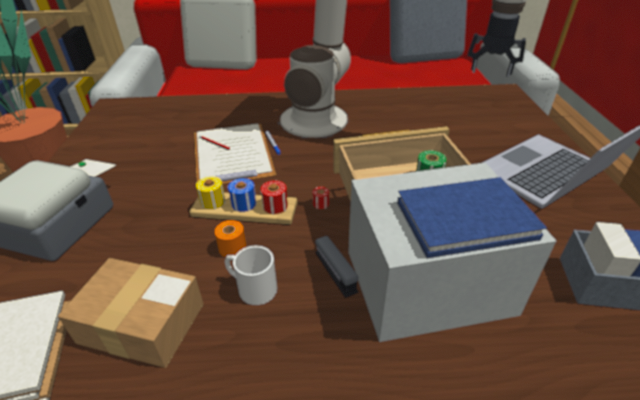

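View pics/top0.png

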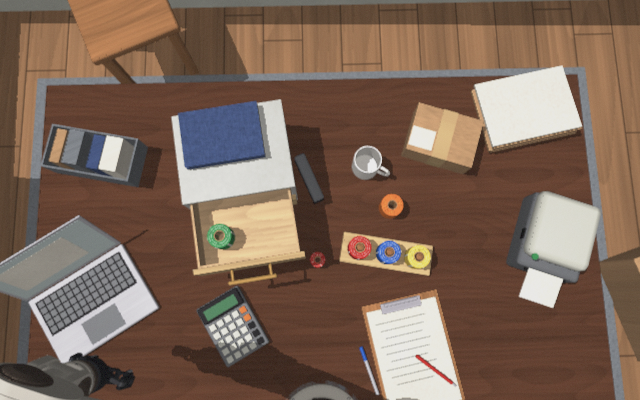

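The scene shows a large red roll on the stand (scene 273,195; top 360,247), a small red roll loose on the table (scene 321,197; top 317,260) and an orange roll (scene 230,238; top 392,205). The one meant is the larger red one, on the stand's end post next to the chest. I'll confirm it in a crop and measure.

```bash
python3 - <<'E'
from h import *
z=np.load("pics/top0.npz"); i,d=z["i"],z["d"]; W=cloud("top",d)
cv2.imwrite("pics/crop0.png",cv2.resize(i[180:300,180:450,::-1],None,fx=2.9,fy=2.9,interpolation=cv2.INTER_CUBIC))
hsv=cv2.cvtColor(i,cv2.COLOR_RGB2HSV); H,S,V=[hsv[...,k].astype(int) for k in range(3)]
win=np.zeros((400,640),bool); win[180:290,190:450]=1
M={"red":((H<5)|(H>172)),"blue":(H>100)&(H<125),"yellow":(H>24)&(H<33),"green":(H>55)&(H<90),"orange":(H>8)&(H<14)}
for k,m in M.items():
    m=(m&(S>140)&(V>70)&win).astype(np.uint8)
    n,l,s,c=cv2.connectedComponentsWithStats(m)
    for j in range(1,n):
        if s[j,4]<40: continue
        P=W[l==j]; P=P[~np.isnan(P[:,0])]; zt=np.percentile(P[:,2],90); T=P[P[:,2]>zt-.012]
        (a,b),r=cv2.minEnclosingCircle((T[:,:2]*1000).astype(np.float32))
        print(k,s[j,4],c[j].round(),"ztop",zt.round(3),"circ",round(a),round(b),round(r,1),"mean",T.mean(0).round(4))
# stand top
x,y,zz=W[...,0],W[...,1],W[...,2]
m=(zz>.014)&(zz<.03)&win; m[:,:325]=0
n,l,s,c=cv2.connectedComponentsWithStats(m.astype(np.uint8)); j=1+np.argmax(s[1:,4])
print("stand",cv2.minAreaRect((W[l==j][:,:2]*1000).astype(np.float32)),np.median(W[l==j][:,2]))
# chest top / drawer
for (u,v) in [(180,150),(230,130),(250,185),(285,190),(250,225),(280,230),(270,250),(250,262),(200,270),(300,256),(250,270),(250,274),(250,282),(232,275),(270,280),(297,225),(195,225),(196,270),(302,254),(184,201),(294,188)]:
    print((u,v),W[v,u].round(4))
E
```

```text
red 241 [359. 248.] ztop 0.089 circ 504 -122 32.2 mean [ 0.5042 -0.1211  0.0843]
red 83 [315. 260.] ztop 0.046 circ 475 -1 21.6 mean [0.4755 0.0061 0.0417]
red 40 [322. 259.] ztop 0.045 circ 477 -15 16.0 mean [ 0.4766 -0.016   0.0414]
blue 128 [383. 253.] ztop 0.088 circ 489 -204 31.1 mean [ 0.4878 -0.191   0.0842]
blue 48 [396. 252.] ztop 0.088 circ 487 -219 23.2 mean [ 0.4867 -0.2257  0.0842]
orange 433 [390. 206.] ztop 0.066 circ 630 -224 33.5 mean [ 0.6293 -0.224   0.0627]
stand ((490.806396484375, -206.39979553222656), (270.2411193847656, 90.33136749267578), 79.47593688964844) 0.022346787817418307
(180, 150) [0.7636 0.3588 0.2198]
(230, 130) [0.807  0.2213 0.2475]
(250, 185) [0.6662 0.1739 0.2091]
(285, 190) [0.6686 0.0864 0.1162]
(250, 225) [0.5706 0.1857 0.1185]
(280, 230) [0.5547 0.102  0.1165]
(270, 250) [0.4995 0.1305 0.116 ]
(250, 262) [0.4631 0.1753 0.2019]
(200, 270) [0.4455 0.3042 0.2057]
(300, 256) [0.4756 0.0449 0.1995]
(250, 270) [ 0.45    0.2012 -0.0008]
(250, 274) [ 0.4382  0.2012 -0.0011]
(250, 282) [0.4145 0.2008 0.0024]
(232, 275) [0.4313 0.2254 0.1809]
(270, 280) [ 0.4189  0.1416 -0.0005]
(297, 225) [0.581  0.0578 0.0085]
(195, 225) [0.5652 0.3228 0.1893]
(196, 270) [0.4458 0.3148 0.2043]
(302, 254) [0.4804 0.0395 0.2037]
(184, 201) [0.6259 0.3463 0.2165]
(294, 188) [0.6609 0.0583 0.1805]
```

View pics/crop0.png

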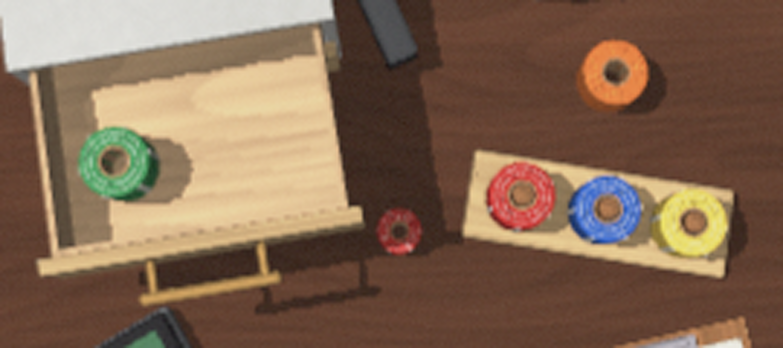

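The crop confirms it: the large red roll (top view 359,248) is on the stand's left post, and the small red one is loose on the table next to the drawer. The red position matches the stand's +85 mm post to within about 2 mm. Next is the drawer frame.

```bash
cat >> h.py <<'E'
from scipy.spatial.transform import Rotation as Ro
def plan(p,yawy):
    """tool-frame shift (mm) and turn (deg) to TCP p, tool z down, closing line (tool y) at world yaw yawy"""
    o=telemetry.get_obs(); R0=Ro.from_euler("xyz",o["tcp_rot"],degrees=True)
    best=None
    for k in (0,180):
        R1=Ro.from_euler("xyz",[180,0,yawy+90+k],degrees=True)
        r=(R0.inv()*R1).as_rotvec(degrees=True)
        if best is None or np.linalg.norm(r)<np.linalg.norm(best): best=r
    print("t",o["time"],"pos",o["ee_pos"].round(4),"q6",o["q"][5].round(1),"shift",(R0.inv().apply(np.array(p)-o["ee_pos"])*1000).round(1),"turn",best.round(2))
E
python3 - <<'E'
from h import *
z=np.load("pics/top0.npz"); i,d=z["i"],z["d"]; W=cloud("top",d)
x,y,zz=W[...,0],W[...,1],W[...,2]
win=np.zeros((400,640),bool); win[240:275,190:310]=1
P=W[win&(zz>.194)&(zz<.212)]; r=cv2.minAreaRect((P[:,:2]*1000).astype(np.float32)); print("panel top",r,np.median(P[:,2]),len(P))
f=cv2.fitLine(P[:,:2].astype(np.float32),cv2.DIST_HUBER,0,.01,.01).ravel(); print(f)
win[:]=0; win[195:255,190:300]=1
F=win&(zz>.108)&(zz<.125)
print("floor z",np.median(zz[F]))
a=np.arctan2(f[1],f[0]); dy=np.array([np.cos(a),np.sin(a)]); dy*=np.sign(dy[1]); dx=np.array([dy[1],-dy[0]]); print("yaw",np.degrees(np.arctan2(dx[1],dx[0])))
c=f[2:]
X=(W[...,:2]-c)@dx; Y=(W[...,:2]-c)@dy
p=(P[:,:2]-c); print("panel x ext",np.percentile(p@dx,[2,50,98]),"y",np.percentile(p@dy,[1,99]))
rim=win&(zz>.18)&(zz<.20)&(X>.03)&(X<.13)
print("rim Y",[np.percentile(Y[rim&s],[5,50,95]).round(4) for s in (Y<0,Y>0)], np.median(zz[rim]))
print("floor Y",np.percentile(Y[F&(X>.03)&(X<.13)],[1,99]))
C=(zz>.205)&(zz<.228); C[:90]=0;C[205:]=0;C[:,:165]=0;C[:,305:]=0
print("chest front X",np.percentile(X[C],[.5,1,2]),"Y",np.percentile(Y[C],[1,99]),"z",np.median(zz[C]))
w2=np.zeros_like(win); w2[255:290,220:285]=1
Hm=w2&(zz>.15)&(zz<.195); print("handle",np.percentile(X[Hm],[2,20,50]),np.percentile(Y[Hm],[2,98]),np.median(zz[Hm]),np.median(W[Hm],0))
hsv=cv2.cvtColor(i,cv2.COLOR_RGB2HSV); G=(hsv[...,0]>50)&(hsv[...,0]<95)&(hsv[...,1]>80); w2[:]=0;w2[220:255,200:240]=1
G&=w2&(zz>.165)&(zz<.195); print("green",cv2.minEnclosingCircle((np.stack([X[G],Y[G]],1)*1000).astype(np.float32)),np.median(zz[G]))
print("c",c,"dx",dx,"dy",dy)
plan([.505,-.122,.25],-10.5)
E
```

```text
panel top ((495.0319519042969, 182.6544189453125), (80.28329467773438, 293.834716796875), 8.10608959197998) 0.2011140242227243 743
[ 0.14286152 -0.9897427   0.45619422  0.22876468]
floor z 0.11750049377493392
yaw 8.213464
panel x ext [-0.008014    0.00012752  0.03289528] y [-0.1939931   0.09221237]
rim Y [array([-0.186 , -0.1823, -0.0015]), array([0.004 , 0.0421, 0.0827])] 0.18540795566577156
floor Y [-0.17686013  0.07653345]
chest front X [0.17841064 0.17877326 0.1795714 ] Y [-0.2001305   0.09646722] z 0.21464123990750253
handle [-0.04819258 -0.04407415 -0.03254047] [-0.12661454  0.021144  ] 0.18172301731772508 [0.4327524  0.17583664 0.18172302]
green ((84.66374206542969, 19.60693359375), 32.685096740722656) 0.17927185797721906
c [0.45619422 0.22876468] dx [0.9897427  0.14286152] dy [-0.14286152  0.9897427 ]
t 0.1 pos [0.2165 0.5054 0.2497] q6 90.0 shift [-5.122e+02 -4.631e+02  2.000e-01] turn [-5.000e-02  4.000e-02  7.731e+01]
```

{"op": "play_rows", "data": {
  "increments": [
    [[0, 0, -40], [0, 0, 0], 0],
    [[-512, -463, -40], [0, 0, 77.3], 0],
    [[-512, -463, -40], [0, 0, 77.3], 0],
    [[-512, -463, -40], [0, 0, 77.3], 0],
    [[-512, -463, -40], [0, 0, 77.3], 0],
    [[-512, -463, -40], [0, 0, 77.3], 0],
    [[-512, -463, -40], [0, 0, 77.3], 0],
    [[-512, -463, -40], [0, 0, 77.3], 0],
    [[-512, -463, -40], [0, 0, 77.3], 0],
    [[-512, -463, -40], [0, 0, 77.3], 0],
    [[-512, -463, -40], [0, 0, 77.3], 0],
    [[-512, -463, -40], [0, 0, 77.3], 0],
    [[-512, -463, -40], [0, 0, 77.3], 0],
    [[-512, -463, -40], [0, 0, 77.3], 0],
    [[-512, -463, -40], [0, 0, 77.3], 0],
    [[-512, -463, -40], [0, 0, 77.3], 0],
    [[-512, -463, -40], [0, 0, 77.3], 0],
    [[-512, -463, -40], [0, 0, 77.3], 0],
    [[-512, -463, -40], [0, 0, 77.3], 0]
  ]
}}

```text
time: 2.0
ee_pos: [0.5046, -0.1207, 0.2906]
tcp_rot: [180.0, -0.0, 79.6]
wrist_force: [1.3, -0.4, 0.2]
opening: 0.0855
grasp_force: 0.0
```

```bash
python3 - <<'E'
from h import *
plan([.5055,-.1225,.062],-10.5)
i,d=camera("scene"); cv2.imwrite("pics/s1.png",cv2.resize(i[100:260,160:400,::-1],None,fx=3,fy=3))
E
```

```text
t 2.0 pos [ 0.5046 -0.1207  0.2906] q6 87.0 shift [ -1.7   1.1 228.6] turn [ 0.03 -0.    0.09]
```

View pics/s1.png

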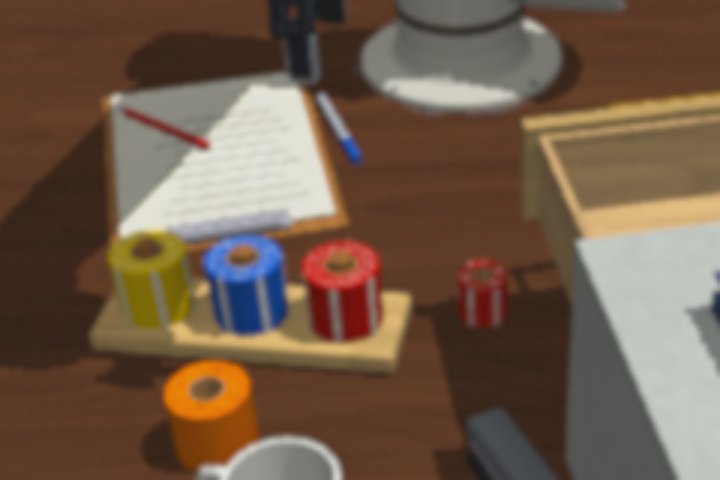

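The gripper is above the red roll (crop 342,290) with its fingers out of the neighbours' way. I'll descend with x -2, y +1.

{"op": "play_rows", "data": {
  "increments": [
    [[-2, 1, 40], [0, 0, 0], 0],
    [[-2, 1, 80], [0, 0, 0], 0],
    [[-2, 1, 120], [0, 0, 0], 0],
    [[-2, 1, 150], [0, 0, 0], 0],
    [[-2, 1, 165], [0, 0, 0], 0],
    [[-2, 1, 178], [0, 0, 0], 0],
    [[-2, 1, 190], [0, 0, 0], 0],
    [[-2, 1, 200], [0, 0, 0], 0],
    [[-2, 1, 210], [0, 0, 0], 0],
    [[-2, 1, 220], [0, 0, 0], 0],
    [[-2, 1, 228], [0, 0, 0], 0],
    [[-2, 1, 228], [0, 0, 0], 0]
  ]
}}

```text
time: 3.25
ee_pos: [0.5049, -0.1237, 0.0611]
tcp_rot: [-179.9, -0.0, 79.5]
wrist_force: [-1.0, -1.0, -0.1]
opening: 0.0851
grasp_force: 0.0
```

{"op": "play_rows", "data": {
  "increments": [
    [[0, 0, 0], [0, 0, 0], 0.1],
    [[0, 0, 0], [0, 0, 0], 0.15],
    [[0, 0, 0], [0, 0, 0], 0.2],
    [[0, 0, 0], [0, 0, 0], 0.25],
    [[0, 0, 0], [0, 0, 0], 0.3],
    [[0, 0, 0], [0, 0, 0], 0.35],
    [[0, 0, 0], [0, 0, 0], 0.4],
    [[0, 0, 0], [0, 0, 0], 0.5],
    [[0, 0, 0], [0, 0, 0], 0.5],
    [[0, 0, 0], [0, 0, 0], 0.5]
  ],
  "grip_force": 25
}}

```text
time: 4.25
ee_pos: [0.5055, -0.1238, 0.0631]
tcp_rot: [180.0, 0.0, 79.5]
wrist_force: [-3.3, -0.1, 6.3]
opening: 0.0663
grasp_force: 27.7
```

{"op": "play_rows", "data": {
  "increments": [
    [[0, 0, -3], [0, 0, 0], 0.5],
    [[0, 0, -8], [0, 0, 0], 0.5],
    [[0, 0, -16], [0, 0, 0], 0.5],
    [[0, 0, -26], [0, 0, 0], 0.5],
    [[0, 0, -38], [0, 0, 0], 0.5],
    [[0, 0, -50], [0, 0, 0], 0.5],
    [[0, 0, -62], [0, 0, 0], 0.5],
    [[0, 0, -76], [0, 0, 0], 0.5],
    [[0, 0, -95], [0, 0, 0], 0.5],
    [[0, 0, -120], [0, 0, 0], 0.5],
    [[0, 0, -150], [0, 0, 0], 0.5],
    [[0, 0, -185], [0, 0, 0], 0.5],
    [[0, 0, -215], [0, 0, 0], 0.5],
    [[0, 0, -230], [0, 0, 0], 0.5],
    [[0, 0, -230], [0, 0, 0], 0.5]
  ]
}}

```text
time: 5.75
ee_pos: [0.506, -0.124, 0.2953]
tcp_rot: [179.8, 0.0, 79.5]
wrist_force: [0.2, 0.1, -0.8]
opening: 0.0664
grasp_force: 28.6
```

```bash
python3 - <<'E'
from h import *
plan([.561,.131,.29],7.5)
i,d=camera("scene"); cv2.imwrite("pics/s2.png",cv2.resize(i[60:260,160:400,::-1],None,fx=2.5,fy=2.5))
E
```

```text
t 5.75 pos [ 0.506  -0.124   0.2953] q6 86.7 shift [260.7   7.6   5.3] turn [  0.23   0.05 -17.99]
```

View pics/s2.png

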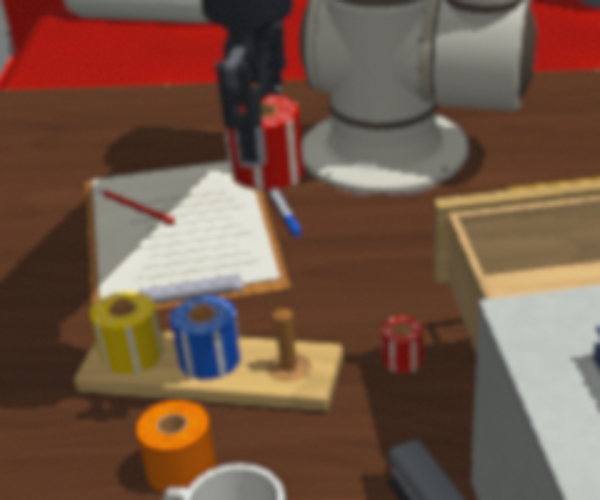

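The roll is held upright, clear of the stand (crop 265,140), and the other two rolls are still in place. Now I carry it over the drawer.

{"op": "play_rows", "data": {
  "increments": [
    [[10, 0, 0], [0, 0, -1], 0.5],
    [[30, 1, 0], [0, 0, -3], 0.5],
    [[60, 2, 0], [0, 0, -5], 0.5],
    [[95, 3, 0], [0, 0, -7], 0.5],
    [[130, 4, 0], [0, 0, -9], 0.5],
    [[165, 5, 0], [0, 0, -12], 0.5],
    [[200, 6, 0], [0, 0, -14], 0.5],
    [[230, 7, 0], [0, 0, -16], 0.5],
    [[250, 8, 0], [0, 0, -17], 0.5],
    [[258, 8, 0], [0, 0, -18], 0.5],
    [[261, 8, 0], [0, 0, -18], 0.5],
    [[261, 8, 0], [0, 0, -18], 0.5]
  ]
}}

```text
time: 7.0
ee_pos: [0.5606, 0.1312, 0.2918]
tcp_rot: [-179.9, 0.0, 97.5]
wrist_force: [-0.2, 0.3, -1.9]
opening: 0.0659
grasp_force: 28.6
```

```bash
python3 - <<'E'
from h import *
plan([.561,.131,.161],7.5)
i,d=camera("top"); cv2.imwrite("pics/t3.png",cv2.resize(i[160:310,170:450,::-1],None,fx=2.8,fy=2.8))
W=cloud("top",d); print("panel",W[268:272,200].round(4), px("top",[.561,.131,.117]))
E
```

```text
t 7.0 pos [0.5606 0.1312 0.2918] q6 95.7 shift [ -0.2   0.5 130.8] turn [-0.05  0.02  0.  ]
panel [[0.4508 0.3055 0.2002]
 [0.4481 0.3048 0.203 ]
 [0.4457 0.3058 0.1985]
 [0.4432 0.306  0.1975]] [269.60814563 227.99088238]
```

View pics/t3.png

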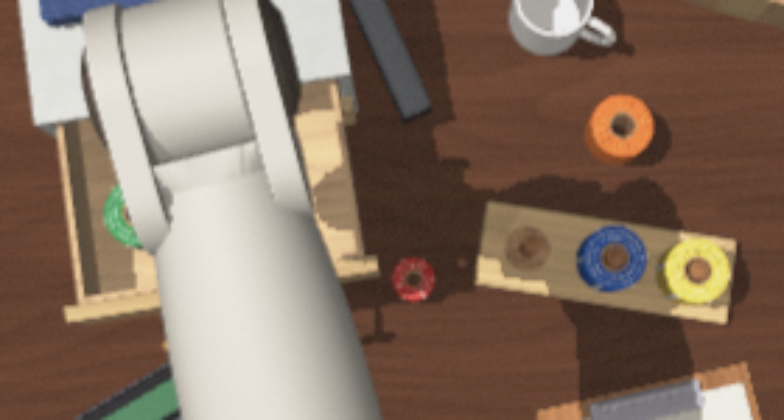

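The picture shows the arm over the drawer's right half, with the projected target at (270,228) between the middle and the right wall. I'll lower the roll, then feel for the floor.

{"op": "play_rows", "data": {
  "increments": [
    [[0, 0, 10], [0, 0, 0], 0.5],
    [[0, 0, 25], [0, 0, 0], 0.5],
    [[0, 0, 45], [0, 0, 0], 0.5],
    [[0, 0, 65], [0, 0, 0], 0.5],
    [[0, 0, 85], [0, 0, 0], 0.5],
    [[0, 0, 100], [0, 0, 0], 0.5],
    [[0, 0, 110], [0, 0, 0], 0.5],
    [[0, 0, 117], [0, 0, 0], 0.5],
    [[0, 0, 122], [0, 0, 0], 0.5],
    [[0, 0, 126], [0, 0, 0], 0.5],
    [[0, 0, 126], [0, 0, 0], 0.5],
    [[0, 0, 126], [0, 0, 0], 0.5]
  ]
}}

```text
time: 8.25
ee_pos: [0.561, 0.1314, 0.1667]
tcp_rot: [180.0, -0.0, 97.5]
wrist_force: [0.1, 0.2, -0.7]
opening: 0.0663
grasp_force: 28.6
```

{"op": "play_rows", "data": {
  "increments": [
    [[0, 0, 1], [0, 0, 0], 0.5],
    [[0, 0, 2], [0, 0, 0], 0.5],
    [[0, 0, 3], [0, 0, 0], 0.5],
    [[0, 0, 4], [0, 0, 0], 0.5],
    [[0, 0, 4], [0, 0, 0], 0.5]
  ]
}}

```text
time: 8.75
ee_pos: [0.5608, 0.1314, 0.1621]
tcp_rot: [-180.0, 0.0, 97.5]
wrist_force: [-0.5, -0.3, -1.5]
opening: 0.0661
grasp_force: 28.6
```

{"op": "play_rows", "data": {
  "increments": [
    [[0, 0, 1], [0, 0, 0], 0.5],
    [[0, 0, 2], [0, 0, 0], 0.5],
    [[0, 0, 3], [0, 0, 0], 0.5],
    [[0, 0, 3], [0, 0, 0], 0.5]
  ]
}}

```text
time: 9.15
ee_pos: [0.5608, 0.1313, 0.1591]
tcp_rot: [-180.0, 0.0, 97.5]
wrist_force: [-0.3, 0.1, -2.5]
opening: 0.0662
grasp_force: 28.6
```

{"op": "play_rows", "data": {
  "increments": [
    [[0, 0, 1], [0, 0, 0], 0.5],
    [[0, 0, 2], [0, 0, 0], 0.5],
    [[0, 0, 2], [0, 0, 0], 0.5]
  ]
}}

```text
time: 9.45
ee_pos: [0.5612, 0.1314, 0.1581]
tcp_rot: [179.9, -0.0, 97.5]
wrist_force: [-0.7, -0.2, 4.3]
opening: 0.0663
grasp_force: 28.9
```

The floor is felt at TCP z 0.158, against 0.1585 expected. I'll open the fingers gently and then rise.

{"op": "play_rows", "data": {
  "increments": [
    [[0, 0, 0], [0, 0, 0], 0.2],
    [[0, 0, 0], [0, 0, 0], 0.15],
    [[0, 0, 0], [0, 0, 0], 0.1],
    [[0, 0, 0], [0, 0, 0], 0.05],
    [[0, 0, 0], [0, 0, 0], 0.0],
    [[0, 0, 0], [0, 0, 0], 0.0],
    [[0, 0, 0], [0, 0, 0], 0.0],
    [[0, 0, 0], [0, 0, 0], 0.0]
  ]
}}

```text
time: 10.25
ee_pos: [0.5609, 0.1313, 0.1573]
tcp_rot: [180.0, -0.0, 97.5]
wrist_force: [-0.8, -0.1, 0.9]
opening: 0.0859
grasp_force: 0.0
```

{"op": "play_rows", "data": {
  "increments": [
    [[0, 0, -5], [0, 0, 0], 0],
    [[0, 0, -15], [0, 0, 0], 0],
    [[0, 0, -30], [0, 0, 0], 0],
    [[0, 0, -50], [0, 0, 0], 0],
    [[0, 0, -75], [0, 0, 0], 0],
    [[0, 0, -105], [0, 0, 0], 0],
    [[0, 0, -130], [0, 0, 0], 0],
    [[0, 0, -140], [0, 0, 0], 0.5],
    [[0, 0, -140], [0, 0, 0], 1],
    [[0, 0, -140], [0, 0, 0], 1]
  ]
}}

```text
time: 11.25
ee_pos: [0.5609, 0.1314, 0.2965]
tcp_rot: [-180.0, 0.0, 97.5]
wrist_force: [0.1, 0.5, -0.1]
opening: 0.0439
grasp_force: 0.0
```

```bash
python3 - <<'E'
from h import *
# pre-push: 60 mm in front of the handle (X=-.105 from panel middle), at drawer middle Y=-.05
c=np.array([.4562,.2288]); dx=np.array([.9897,.1429]); dy=np.array([-.1429,.9897])
p=c-.105*dx-.05*dy; print(p)
plan([*p,.30],8.2)
E
```

```text
[0.3594265 0.1643105]
t 11.25 pos [0.5609 0.1314 0.2965] q6 95.7 shift [  59.  -195.4   -3.4] turn [-0.04  0.   -0.69]
```

{"op": "play_rows", "data": {
  "increments": [
    [[12, -40, -3], [0, 0, -0.7], 1],
    [[24, -80, -3], [0, 0, -0.7], 1],
    [[36, -120, -3], [0, 0, -0.7], 1],
    [[48, -160, -3], [0, 0, -0.7], 1],
    [[59, -195, -3], [0, 0, -0.7], 1],
    [[59, -195, -3], [0, 0, -0.7], 1],
    [[59, -195, -3], [0, 0, -0.7], 1]
  ]
}}

```text
time: 11.95
ee_pos: [0.3594, 0.1644, 0.2996]
tcp_rot: [-180.0, 0.0, 98.3]
wrist_force: [0.6, -0.3, -0.0]
opening: -0.0
grasp_force: 0.0
```

```bash
python3 - <<'E'
from h import *
i,d=camera("top"); W=cloud("top",d)
cv2.imwrite("pics/t4.png",cv2.resize(i[160:310,170:450,::-1],None,fx=2.8,fy=2.8))
c=np.array([.4562,.2288]); dx=np.array([.9897,.1429]); dy=np.array([-.1429,.9897])
hsv=cv2.cvtColor(i,cv2.COLOR_RGB2HSV); R=((hsv[...,0]<6)|(hsv[...,0]>172))&(hsv[...,1]>130); R[:195]=0;R[258:]=0;R[:,:235]=0;R[:,300:]=0
R&=(W[...,2]>.16); P=W[R]; (a,b),r=cv2.minEnclosingCircle((P[:,:2]*1000).astype(np.float32)); w=np.array([a,b])/1000-c
print("red",a,b,r,np.median(P[:,2]),"drawer xy",w@dx-.115,w@dy+.05)
p=c-.105*dx-.05*dy; plan([*p,.182],8.2)
E
```

```text
red 560.3043212890625 132.42127990722656 32.89814758300781 0.17938611095792423 drawer xy -0.02574047232147217 -0.06026252678802489
t 12.0 pos [0.36   0.1644 0.2994] q6 106.3 shift [ 1.000e-01 -5.000e-01  1.174e+02] turn [-0.03  0.02  0.03]
```

View pics/t4.png

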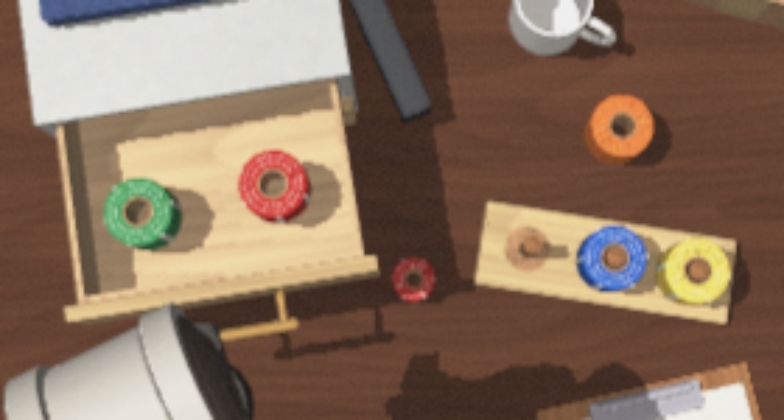

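The red roll is standing in the right half at drawer xy (-26, -60) mm (crop 273,185), the green roll is upright at (142,213), and the stand and mug are where they were. Now I lower in front of the handle and push.

{"op": "play_rows", "data": {
  "increments": [
    [[0, 0, 35], [0, 0, 0], 1],
    [[0, 0, 70], [0, 0, 0], 1],
    [[0, 0, 100], [0, 0, 0], 1],
    [[0, 0, 117], [0, 0, 0], 1],
    [[0, 10, 117], [0, 0, 0], 1],
    [[0, 20, 117], [0, 0, 0], 1],
    [[0, 28, 117], [0, 0, 0], 1],
    [[0, 31, 117], [0, 0, 0], 1],
    [[0, 34, 117], [0, 0, 0], 1],
    [[0, 37, 117], [0, 0, 0], 1],
    [[0, 40, 117], [0, 0, 0], 1],
    [[0, 43, 117], [0, 0, 0], 1],
    [[0, 46, 117], [0, 0, 0], 1],
    [[0, 49, 117], [0, 0, 0], 1],
    [[0, 52, 117], [0, 0, 0], 1],
    [[0, 56, 117], [0, 0, 0], 1],
    [[0, 60, 117], [0, 0, 0], 1]
  ]
}}

```text
time: 13.7
ee_pos: [0.4196, 0.173, 0.1833]
tcp_rot: [180.0, 0.0, 98.2]
wrist_force: [-1.3, 0.0, 1.3]
opening: -0.0
grasp_force: 0.6
```

{"op": "play_rows", "data": {
  "increments": [
    [[0, 5, 0], [0, 0, 0], 1],
    [[0, 11, 0], [0, 0, 0], 1],
    [[0, 18, 0], [0, 0, 0], 1],
    [[0, 25, 0], [0, 0, 0], 1],
    [[0, 32, 0], [0, 0, 0], 1],
    [[0, 39, 0], [0, 0, 0], 1],
    [[0, 46, 0], [0, 0, 0], 1],
    [[0, 53, 0], [0, 0, 0], 1],
    [[0, 60, 0], [0, 0, 0], 1],
    [[0, 67, 0], [0, 0, 0], 1],
    [[0, 74, 0], [0, 0, 0], 1],
    [[0, 81, 0], [0, 0, 0], 1],
    [[0, 88, 0], [0, 0, 0], 1],
    [[0, 95, 0], [0, 0, 0], 1],
    [[0, 101, 0], [0, 0, 0], 1],
    [[0, 106, 0], [0, 0, 0], 1],
    [[0, 110, 0], [0, 0, 0], 1],
    [[0, 110, 0], [0, 0, 0], 1]
  ]
}}

```text
time: 15.5
ee_pos: [0.5286, 0.1888, 0.1831]
tcp_rot: [180.0, -0.0, 98.2]
wrist_force: [-0.2, 0.0, -0.4]
opening: 0.0002
grasp_force: 0.0
```

```bash
python3 - <<'E'
from h import *
i,d=camera("top"); cv2.imwrite("pics/t5.png",cv2.resize(i[120:310,170:450,::-1],None,fx=2.8,fy=2.8))
W=cloud("top",d); c=np.array([.4562,.2288]); dx=np.array([.9897,.1429]); dy=np.array([-.1429,.9897])
X=(W[...,:2]-c)@dx;Y=(W[...,:2]-c)@dy
m=(W[...,2]>.19)&(W[...,2]<.209)&(X<.2)
for s in (m&(Y>-.19)&(Y<-.13), m&(Y>.03)&(Y<.09)): print(s.sum(), np.percentile(X[s],[2,5,10,50]).round(4) if s.any() else 0)
print(telemetry.get_obs()["wrist_force"])
E
```

```text
207 [0.122  0.1225 0.1233 0.1334]
0 0
[-0.45986406  0.98650214  0.59860161]
```

View pics/t5.png

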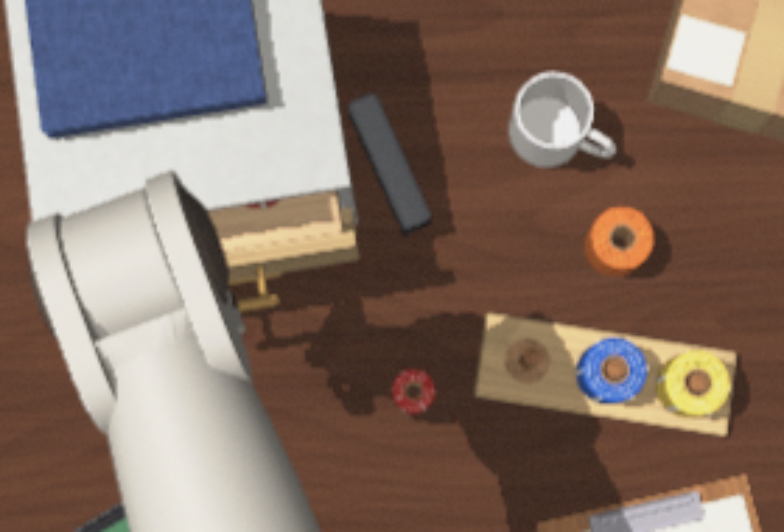

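The drawer is about 40 mm from shut, with the panel edge at crop (290,245). I'll keep pushing, then close the last bit slowly while watching the force.

{"op": "play_rows", "data": {
  "increments": [
    [[0, 4, 0], [0, 0, 0], 1],
    [[0, 8, 0], [0, 0, 0], 1],
    [[0, 12, 0], [0, 0, 0], 1],
    [[0, 16, 0], [0, 0, 0], 1],
    [[0, 20, 0], [0, 0, 0], 1],
    [[0, 24, 0], [0, 0, 0], 1],
    [[0, 27, 0], [0, 0, 0], 1],
    [[0, 30, 0], [0, 0, 0], 1],
    [[0, 32, 0], [0, 0, 0], 1],
    [[0, 34, 0], [0, 0, 0], 1],
    [[0, 36, 0], [0, 0, 0], 1],
    [[0, 36, 0], [0, 0, 0], 1]
  ]
}}

```text
time: 16.75
ee_pos: [0.564, 0.1938, 0.1832]
tcp_rot: [180.0, 0.0, 98.2]
wrist_force: [-0.0, 0.1, 0.6]
opening: -0.0001
grasp_force: 0.0
```

{"op": "play_rows", "data": {
  "increments": [
    [[0, 1, 0], [0, 0, 0], 1],
    [[0, 2, 0], [0, 0, 0], 1],
    [[0, 3, 0], [0, 0, 0], 1],
    [[0, 4, 0], [0, 0, 0], 1],
    [[0, 4, 0], [0, 0, 0], 1]
  ]
}}

```text
time: 17.25
ee_pos: [0.5679, 0.1944, 0.1833]
tcp_rot: [180.0, -0.0, 98.2]
wrist_force: [-0.3, -0.1, -0.6]
opening: -0.0002
grasp_force: 0.1
```

{"op": "play_rows", "data": {
  "increments": [
    [[0, 1, 0], [0, 0, 0], 1],
    [[0, 2, 0], [0, 0, 0], 1],
    [[0, 3, 0], [0, 0, 0], 1],
    [[0, 4, 0], [0, 0, 0], 1],
    [[0, 4, 0], [0, 0, 0], 1]
  ]
}}

```text
time: 17.75
ee_pos: [0.5705, 0.1947, 0.1832]
tcp_rot: [-179.8, 0.0, 98.2]
wrist_force: [-8.5, -2.0, 2.8]
opening: 0.0001
grasp_force: 4.5
```

```bash
python3 - <<'E'
from h import *
i,d=camera("top"); W=cloud("top",d); c=np.array([.4562,.2288]); dx=np.array([.9897,.1429]); dy=np.array([-.1429,.9897])
X=(W[...,:2]-c)@dx;Y=(W[...,:2]-c)@dy;Z=W[...,2]
s=(Z>.19)&(Z<.209)&(X<.2)&(X>.1)&(Y>-.19)&(Y<-.13); print(s.sum(),np.percentile(X[s],[2,5,50,95]))
s=(Z>.21)&(Z<.22)&(X<.25)&(Y>-.19)&(Y<-.13); print(np.percentile(X[s],[1,2,5]))
o=telemetry.get_obs();print((o["ee_pos"][:2]-c)@dx)
E
```

```text
156 [0.16269551 0.16312516 0.17059852 0.17890083]
[0.17834148 0.1791543  0.18134222]
0.10819712241433328
```

There is an 8.5 N stop, and the panel front is 15.5 mm ahead of the chest, which is the panel's thickness, so the drawer is shut. One more small press, then I back off and rise.

{"op": "play_rows", "data": {
  "increments": [
    [[0, 1, 0], [0, 0, 0], 1],
    [[0, 1, 0], [0, 0, 0], 1],
    [[0, -2, 0], [0, 0, 0], 1],
    [[0, -10, 0], [0, 0, 0], 1],
    [[0, -30, 0], [0, 0, 0], 1],
    [[0, -60, 0], [0, 0, 0], 1],
    [[0, -90, -20], [0, 0, 0], 1],
    [[0, -120, -60], [0, 0, 0], 1],
    [[0, -150, -100], [0, 0, 0], 1],
    [[0, -150, -120], [0, 0, 0], 1],
    [[0, -150, -120], [0, 0, 0], 1]
  ]
}}

```text
time: 18.9
ee_pos: [0.4233, 0.1737, 0.3071]
tcp_rot: [179.6, -0.1, 98.2]
wrist_force: [-0.4, -0.4, -0.1]
opening: -0.0002
grasp_force: 0.0
```

```bash
python3 - <<'E'
from h import *
i,d=camera("top"); cv2.imwrite("pics/t6.png",cv2.resize(i[120:310,170:450,::-1],None,fx=2.8,fy=2.8))
W=cloud("top",d); c=np.array([.4562,.2288]); dx=np.array([.9897,.1429]); dy=np.array([-.1429,.9897])
X=(W[...,:2]-c)@dx;Y=(W[...,:2]-c)@dy;Z=W[...,2]
s=(Z>.19)&(Z<.209)&(X<.2)&(X>.1)&(Y>-.19)&(Y<-.13); print(s.sum(),np.percentile(X[s],[2,5,50,95]))
E
```

```text
154 [0.1628248  0.1632184  0.17076226 0.17876922]
```

View pics/t6.png

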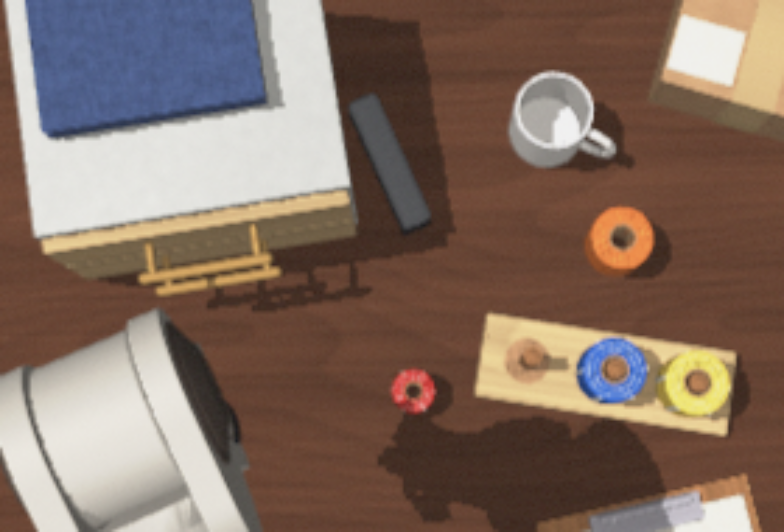

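The drawer is flush with the chest (crop 200,222), the arm is clear of everything, and the stand, the other two rolls and the mug haven't moved.

```bash
python3 -c "
from workcell import workorder; print(workorder.job_done())"
```

```text
the job is handed in; nothing more can be done
None
```

I handed the job in at about 19 s: the red roll was set upright in the right-hand half of the top drawer and the drawer pushed fully shut; the other rolls, stand and mug looked untouched, though no verdict came back and I could not see inside the closed drawer.

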